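Refit the washed spout to the office water font

TASK

The water font's spouts have been washed and stand drying in the white stand. Take the long spout, push its stem straight down through the font's release collar, past the grip and the seal, until it is pressed firmly home on the stop inside, then pull it gently back until the collar has come up with it and holds it, and let go, with the outlet over the middle of the drip tray. Feel your way and never force the plastic fitting, and leave everything else where it stands.

Things in the scene. Friction and masses are not known exactly. Their poses are not given: they have to be found in the camera images.
- font: Water font, fixed: black drip tray (225 x 130 mm, 18 mm high), upright steel pedestal (58 mm across) and on it a white plastic push-in fitting (39 mm across, top 110 mm above the desk), which cracks under more than 20 N from the spout in any direction. Origin: pedestal's axis at desk height; z up; x points from the pedestal along the middle of the tray, which reaches to x = 170 mm.
- mouth (a point): On the fitting's vertical axis, 118 mm above the desk: top face of the collar when pushed in. Axes as font. Below it: bore 15.5 mm; three sprung claws in the collar 8 to 12 mm down; seal 20 to 24 mm down; rubber-faced stop 33 to 41 mm down (varies, hidden). Centred, pushing in takes up to 12 N at the claws and at the seal; the claws snap into the stem's groove when its end is 32 mm down.
- collar_top (a point): Centre of the collar's top face. The collar is a grey plastic ring on top of the fitting, 28 mm outside, 15.6 mm inside.
- collar (a joint): Height of the release collar, m: 0 = pushed in, 0.0025 = drawn fully out (up). Stays where left (3 N moves it), starts anywhere, is pushed in by the entering stem. On pulling back, the stem first slides up 1 to 9 mm (about 4 N) until its groove's lower edge catches the claws, then lifts the collar (about 8 N) to its end, where it holds firm: stem's end about 29.5 mm below the mouth.
- stop (a joint): How far the rubber-faced stop inside the fitting is pressed down, m: 0 = free; 20 N per mm, so firmly home is about 0.5 mm (10 N).
- stand: White plastic drying stand, fixed: block 70 x 190 x 55 mm with two upright holes of 18 mm diameter, 100 mm apart along its y axis, at y = +50 and -50 mm, one spout in each. Origin: centre of its underside.
- spout: The long spout, steel, loose, 0.11 to 0.18 kg. Vertical stem 14 mm thick, square elbow block on top, level outlet tube. Origin: centre of the stem's lower end; z up the stem; x along the outlet tube. From the origin up: tapered nose to 6 mm (7 mm wide at the end), groove 20 to 34.5 mm, flange 27 mm wide at 48 to 52 mm (rests on the stand; stays clear of the collar), elbow 66 to 100 mm.
- elbow (a point): Where to hold the long spout: on the stem's axis, in the middle of the elbow block, 85 mm above the stem's lower end. The block is flat-sided, 24 mm wide across the spout's y, x from -15 to 21 mm, z from 66 to 100 mm of the spout. Axes as spout.
- outlet (a point): Centre of the long spout's outlet opening, 97 mm forward of the stem axis and 56 mm above the stem's lower end, facing down.
- short_spout: The other spout, not wanted: same stem and flange, but a round head (27 mm across, top at 92 mm) and a short outlet reaching 42 mm. Stands in the other hole of the stand. Origin: centre of the stem's lower end.
- tumbler: Glass tumbler, 66 mm across, 88 mm high, standing on the drip tray. Origin: centre of its underside.
- mug: Blue mug, 80 mm across, 95 mm high, on the desk. Origin: centre of its underside.
- mouse: Black computer mouse, 106 x 58 x 34 mm. Origin: underside.
- stapler: Black stapler, 145 x 34 x 48 mm. Origin: centre of its underside.
- notes: Pad of yellow sticky notes, 76 x 76 x 18 mm. Origin: centre of its underside.
- marker: Marker pen lying on the desk, 131 mm long, 16 mm thick. Origin: underside, near its middle.
- brush: Small white bottle brush lying on the desk, 170 mm long, 27 mm thick. Origin: underside, near its middle.

How it is judged:
On the way, in this order (a step that is already met when the one before it is completed fails the run):
1. the long spout's stem is home: past the grip and pressing on the stop with at least 8 N (value of joint stop above 0.0004 m and z of spout in the frame of mouth below -0.0322 m), for 0.15 s.
2. pulled back until the collar has come up with the stem, the stem still held in the fitting (value of joint collar above 0.0018 m and value of joint stop below 0.0002 m and z of spout in the frame of mouth below -0.0265 m), for 0.2 s.
At the end, for the whole second after the job is handed in: The long spout stands upright in the font's fitting (stem within 3 mm of the fitting's axis, tilted less than 0.1 rad), its lower end 26.5 to 43.5 mm below the mouth, the collar drawn out by at least 1.7 mm, the outlet over the drip tray within 22 mm of its middle line, at rest and released (value of joint collar above 0.0017 m and z of spout in the frame of mouth between -0.0435 and -0.0265 m and horizontal distance between spout and mouth below 0.003 m and angle between spout's own z axis and vertical below 0.1 rad and x of outlet in the frame of font above 0.08 m and y of outlet in the frame of font between -0.022 and 0.022 m and linear speed of spout below 0.01 m/s); the robot touches nothing.
It fails at once if the fitting forced: contact forces of the spout on the font above 27 N in all (20 N of push or pull, and some 7 N that its claws and seal squeeze the stem) (contact force between spout and font above 27 N).
It fails at once if the short spout displaced by more than 30 mm (distance of short_spout from where it was at the start of the episode above 0.03 m).
It fails at once if the tumbler displaced by more than 30 mm (distance of tumbler from where it was at the start of the episode above 0.03 m).
It fails at once if the mug, mouse, stapler, sticky notes, marker or brush displaced by more than 30 mm (distance of any of mug, mouse, stapler, notes, marker, brush from where it was at the start of the episode above 0.03 m).
It also fails if it takes over 72 s, if anything falls off the work surface, if the arm or the gripper's body presses on something with over 40 N, if the wrist force passes 120 N, or if a joint passes its speed limit or range.

ROBOT

A 6-joint arm with a two-finger parallel gripper is mounted at the origin on the work surface. World frame = base frame: x ahead of the robot, y to its left, z up, the work surface at z = 0. Lengths are in m, angles in rad, forces in N, time in s.
With the tool pointing down it reaches from about 0.3 to 0.85 m from the base axis. Payload 5.4 kg.
Tool frame: the origin (TCP) lies at the very end of the fingers, on their centre line; the grasp point (between the pads) lies 19 mm behind it; z points along the fingers, x is the direction in which the jaws open and shut, and the axes are right-handed (so a half turn about z gives the same grasp; the last joint's range is limited). The gripper opens to 85 mm and grips with 20 to 120 N. Pads are 22 mm wide; open, the fingers measure 114 mm over their backs; the gripper's body (76 mm by 85 mm) begins 54 mm behind the grasp point. The pads swing forward as they close: fully open they stand 13 mm farther back than shut.
Start: joints at [1.063, 0.158, 1.597, -0, 1.386, -0.21], TCP at [0.169, 0.55, 0.196] pointing down, gripper open.
Joint ranges: [-2.91, 2.91], [-0.94, 2.29], [0.18, 2.7], [-1.29, 4.43], [0.17, 2.64], [-3, 3]. Speed limits (rad/s): [2.57, 2.57, 3.14, 3.14, 3.14, 3.14].

INTERFACE

Orientations are given as a unit quaternion [w, x, y, z].
In Python, from workcell import bot, sensors, snapshot, camera_model, workorder, models gives the robot as it stands. Calls block until the motion is done:
- bot.goto(position, orientation): joint-space move of the TCP to a pose.
- bot.movel(position, rotation=None, speed=0.15, stop_force=None): straight line of the TCP; rotation=None keeps the orientation; speed is the mean speed in m/s. With stop_force (N) it stops when the force on the tool has changed by that much, and returns True; else False.
- bot.move_joints(angles): joint-space move.
- bot.open_jaws() and bot.grab(force=None): open the fingers fully, or close them until they stop; force is the grip in N (None keeps the last).
- bot.dwell(seconds).
- bot.solve_ik(position, orientation): joint angles nearest the present ones, or None.
- sensors.state(): the state.
- snapshot(name): name is "scene" or "top" or "wrist"; returns (picture, depth): 420x560x3 uint8, blue, green, red; 420x560 float32, m along the optical axis (not along the pixel's ray), 0 where there is no reading.
- camera_model(name): a dict with "K" (3x3 intrinsics, pixels), "k1" (the pictures are not rectified: a ray, as slopes to the right and down, at radius r is drawn at 1 + k1 r^2 times it, then the intrinsics apply), "T" (4x4, takes a point from camera to world coordinates). Camera axes: x right, y up, looking along -z (the intrinsics and any distortion apply to the point x, -y, -z); pixel columns grow to the right and rows downward; lengths in m; the calibration is good to about 2 mm. A picture is of the moment at which its call begins: read the wrist's pose just before it. camera_model takes no time and is no camera call; for the wrist camera it gives the pose at the moment of the call.
A pose or a line that the arm cannot do raises bot.Unreachable and nothing moves.
- workorder.hand_in(): hands the job in, once; it reports no verdict.
Trained networks look in the newest picture that a camera, given by its name, has taken for a name from the list of things; names that differ only in an ending like _2 or _b are one class to them, and where a whole thing is asked for, a point or a joint stands for the part that bears it (a point fixed in the world has none). Each returns a list of dicts, best first, with "p" (0 to 1); they miss things now and then, are a little off and sometimes report something else, mostly with a low value. They report only what shows in the picture. A call takes as long as a camera call.
- models.search_frame(label, camera): "box" ([centre column, centre row, width, height] in pixels, round what is visible of it).
- models.masks_of(label, camera): "pixels" (420x560 bool, what is visible of it) and "box" ([centre column, centre row, width, height] in pixels, round what is visible of it).
The state is a dict: "t": time; "q": joint angles; "joint_velocities": joint speeds; "tau": joint torques, N m; "ee_pos": TCP position; "eef_rot": TCP orientation; "contact_force": force on the tool from outside, world axes, zero at the start; "torque": the same for the moment, N m; "grip_width": finger opening in m.
Only numpy, scipy, OpenCV 4.12 (cv2) and the standard library are available. Lean on these libraries where they do the work, as an engineer would, in place of code of your own. Each camera call takes 0.05 s, during which the arm holds its last target. There are 200 camera calls.

## Working session

There is one attempt and no reset: what is moved stays moved. The work goes in short steps, each a Python script; the robot and the scene stay as the last script left them, time stands still between calls to the robot, and variables do not carry over. Pictures are saved under pics/ and viewed, about 8 in all and at most 12, crops included, and the job is handed in when it is done.

```bash
mkdir -p pics
cat > h.py <<'E'
import numpy as np, cv2
from workcell import bot, sensors, snapshot, camera_model, workorder, models
def cloud(d,cm):
    h,w=d.shape; K=np.array(cm["K"],float); k1=cm["k1"]
    u,v=np.meshgrid(np.arange(w),np.arange(h))
    p=cv2.undistortPoints(np.stack([u,v],-1).reshape(-1,1,2).astype(np.float64),K,np.array([k1,0,0,0,0.])).reshape(h,w,2)
    P=np.stack([p[...,0]*d,-p[...,1]*d,-d,np.ones_like(d)],-1)
    W=P@np.array(cm["T"]).T
    W=W[...,:3]; W[d<=0]=np.nan
    return W
def proj(X,cm):
    T=np.linalg.inv(np.array(cm["T"])); p=T[:3,:3]@X+T[:3,3]
    s=np.array([p[0],-p[1]])/-p[2]; s=s*(1+cm["k1"]*(s@s)); K=np.array(cm["K"])
    return K[:2,:2]@s+K[:2,2]
E
python3 - <<'E'
from h import *
for c in("scene","top"):
    cm=camera_model(c);im,d=snapshot(c);W=cloud(d,cm);cv2.imwrite(f"pics/{c}.png",im)
    np.savez(f"pics/{c}.npz",W=W,im=im)
    print(c,np.round(cm["T"],3).tolist(),cm["k1"])
    for n in["font","collar_top","stand","spout","short_spout","tumbler","mug"]:
        for m in models.masks_of(n,c)[:2]:
            Q=W[m["pixels"]];Q=Q[~np.isnan(Q[:,0])]
            if len(Q):print(n,round(m["p"],2),np.round(m["box"]),np.round(np.median(Q,0),3),np.round(np.percentile(Q,2,0),3),np.round(np.percentile(Q,98,0),3))
a=cv2.imread("pics/scene.png");b=cv2.imread("pics/top.png")
print(sensors.state())
E
```

```text
scene [[-0.192, -0.763, 0.617, 1.345], [0.981, -0.152, 0.118, 0.147], [0.004, 0.628, 0.778, 1.084], [0.0, 0.0, 0.0, 1.0]] -0.030864625229622168
font 0.59 [343. 229.  41.  57.] [0.572 0.204 0.019] [0.416 0.13  0.004] [0.634 0.275 0.115]
collar_top 0.5 [346. 218.   7.  10.] [0.569 0.212 0.118] [0.564 0.202 0.103] [0.587 0.221 0.123]
collar_top 0.21 [219. 192.  20.  26.] [ 0.527 -0.209  0.098] [ 0.422 -0.232  0.01 ] [ 0.55  -0.2    0.109]
stand 0.76 [233. 213.  64.  37.] [ 0.566 -0.156  0.052] [ 0.511 -0.258  0.002] [ 0.589 -0.067  0.06 ]
spout 0.56 [221. 188.  16.  30.] [ 0.532 -0.209  0.098] [ 0.438 -0.226  0.057] [ 0.55  -0.2    0.109]
short_spout 0.44 [246. 204.  10.  14.] [ 0.553 -0.113  0.092] [ 0.517 -0.125  0.058] [ 0.561 -0.103  0.102]
tumbler 0.81 [343. 201.  21.  32.] [0.467 0.191 0.077] [0.419 0.162 0.01 ] [0.486 0.22  0.108]
mug 0.34 [276. 231.  20.  30.] [ 0.595 -0.002  0.03 ] [ 0.532 -0.033  0.001] [0.632 0.024 0.037]
top [[-0.028, 0.996, -0.08, 0.493], [-0.999, -0.031, -0.036, -0.033], [-0.039, 0.079, 0.996, 1.216], [0.0, 0.0, 0.0, 1.0]] 0.03357760777755532
font 0.96 [21
[... 844 characters left out ...]
0.02 ] [0.48  0.221 0.11 ]
{'t': 0.8, 'q': array([ 1.06292758e+00,  1.58353018e-01,  1.59698750e+00, -6.48316486e-06,
        1.38622016e+00, -2.10141804e-01]), 'joint_velocities': array([ 0.00088695,  0.00340271, -0.00177039, -0.00061079, -0.00108601,
        0.00035681]), 'tau': array([-9.96008239e-04, -3.95988858e+01, -3.31680608e+01, -1.65898709e-04,
        5.39338362e-04,  3.66633947e-05]), 'ee_pos': array([0.16871381, 0.54967762, 0.19563183]), 'eef_rot': array([-3.70953498e-06,  8.04160051e-01,  5.94412830e-01,  1.58706385e-05]), 'contact_force': array([ 0.10030702,  0.3608651 , -0.26406453]), 'torque': array([-0.05219123,  0.01392717,  0.01420976]), 'grip_width': 0.08536667146558066}
```

View pics/scene.png

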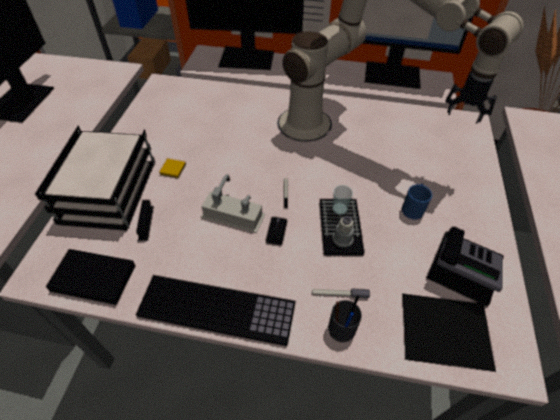

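View pics/top.png

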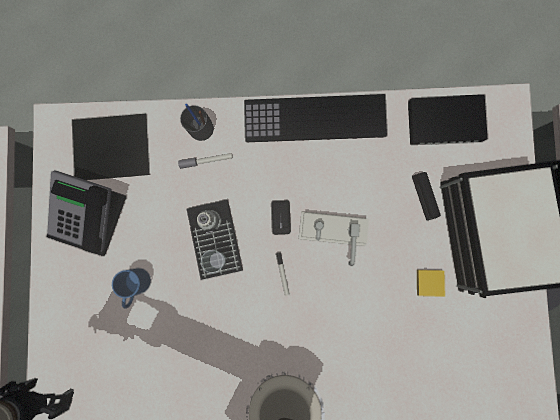

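Scene: the font is at about (0.57, 0.215) with its tray towards the robot. The long spout is in the stand at about (0.54, -0.21), with its outlet also towards the robot. Next I'll take a close look at each with the wrist camera.

```bash
cat >> h.py <<'E'
def quat(th): return np.array([0,np.cos(th/2),np.sin(th/2),0])
def look(name):
    cm=camera_model("wrist");im,d=snapshot("wrist");W=cloud(d,cm)
    np.savez(f"pics/{name}.npz",W=W,im=im,T=np.array(cm["T"]),K=np.array(cm["K"]),k1=cm["k1"]);cv2.imwrite(f"pics/{name}.png",im);return im,W,cm
def rep(n,W):
    for m in models.masks_of(n,"wrist")[:2]:
        Q=W[m["pixels"]];Q=Q[~np.isnan(Q[:,0])]
        if len(Q):print(n,round(m["p"],2),np.round(m["box"]),np.round(np.median(Q,0),4),np.round(np.percentile(Q,2,0),3),np.round(np.percentile(Q,98,0),3))
E
python3 - <<'E'
from h import *
bot.goto([0.50,0.2,0.33],quat(np.pi/2))
print(sensors.state()["q"],sensors.state()["t"])
im,W,cm=look("font1")
print(np.round(cm["T"],3).tolist())
for n in["font","collar_top","tumbler"]:rep(n,W)
bot.goto([0.52,-0.2,0.33],quat(np.pi/2))
print(sensors.state()["q"],sensors.state()["t"])
im,W,cm=look("sp1")
for n in["spout","elbow","short_spout","stand"]:rep(n,W)
a=np.hstack([cv2.imread("pics/font1.png"),cv2.imread("pics/sp1.png")]);cv2.imwrite("pics/both.png",cv2.resize(a,(800,300),interpolation=cv2.INTER_AREA))
E
```

```text
[ 1.57189447e-01  1.01443776e-02  1.49377335e+00  2.61741978e-04
  1.63826133e+00 -1.41455077e+00] 2.6167
[[-0.001, -0.951, -0.308, 0.421], [1.0, -0.001, -0.0, 0.202], [-0.0, -0.308, 0.951, 0.507], [0.0, 0.0, 0.0, 1.0]]
font 0.83 [278. 171.  98. 148.] [0.528  0.2088 0.0161] [0.406 0.129 0.004] [0.621 0.274 0.116]
collar_top 0.51 [291. 229.  22.  16.] [0.5739 0.2146 0.117 ] [0.559 0.201 0.106] [0.585 0.226 0.119]
tumbler 0.67 [273. 138.  49.  52.] [0.4565 0.1905 0.0523] [0.423 0.162 0.02 ] [0.483 0.222 0.106]
[-5.82448037e-01  5.91312920e-02  1.44269054e+00  4.67260693e-04
  1.63966184e+00 -2.15458576e+00] 4.3
spout 0.61 [270. 148.  20.  90.] [ 0.5023 -0.2089  0.0988] [ 0.433 -0.224  0.075] [ 0.543 -0.2    0.107]
short_spout 0.96 [338. 178.  22.  38.] [ 0.5368 -0.1152  0.0904] [ 0.506 -0.127  0.057] [ 0.555 -0.105  0.099]
stand 0.96 [304. 178. 130.  72.] [ 0.5295 -0.1627  0.0539] [ 0.492 -0.258  0.004] [ 0.577 -0.07   0.056]
```

View pics/both.png

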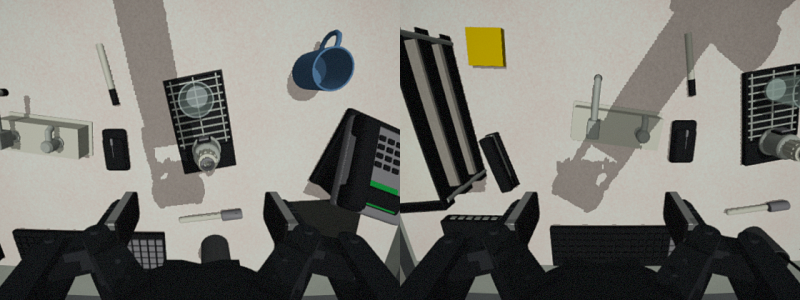

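Run:
```python
from h import *
bot.goto([0.525,-0.208,0.21],quat(np.pi/2))
s=sensors.state();print(s["ee_pos"],s["t"])
im,W,cm=look("sp2")
for n in["spout","elbow"]:rep(n,W)
m=(W[...,2]>0.097)&(W[...,2]<0.115)&(abs(W[...,0]-0.49)<0.09)&(abs(W[...,1]+0.208)<0.04)
Q=W[m];print(len(Q),np.median(Q[:,2]))
# width/centre by x-slice
for x in np.arange(0.42,0.57,0.005):
    q=Q[abs(Q[:,0]-x)<0.0025]
    if len(q)>3:print(round(x,3),len(q),np.round([q[:,1].min(),q[:,1].max(),(q[:,1].min()+q[:,1].max())/2,np.median(q[:,2])],4))
cv2.imwrite("pics/sp2c.png",cv2.resize(im[20:320,130:430],(600,600),interpolation=cv2.INTER_CUBIC))
```

```text
[ 0.5255271  -0.20811729  0.21120754] 5.1
spout 0.76 [277. 157.  32. 129.] [ 0.5011 -0.2092  0.0987] [ 0.433 -0.224  0.079] [ 0.543 -0.2    0.107]
elbow 0.69 [276. 157.  27. 127.] [ 0.5005 -0.2092  0.0987] [ 0.432 -0.224  0.075] [ 0.544 -0.199  0.107]
1496 0.10469231724144548
0.445 13 [-0.2074 -0.2028 -0.2051  0.0975]
0.45 45 [-0.2092 -0.2009 -0.2051  0.0981]
0.455 53 [-0.2101 -0.2009 -0.2055  0.0984]
0.46 45 [-0.2111 -0.2018 -0.2064  0.0984]
0.465 50 [-0.212  -0.2018 -0.2069  0.0985]
0.47 46 [-0.2121 -0.2027 -0.2074  0.0981]
0.475 59 [-0.2121 -0.2027 -0.2074  0.098 ]
0.48 46 [-0.2131 -0.2036 -0.2083  0.0983]
0.485 49 [-0.214  -0.2036 -0.2088  0.0983]
0.49 52 [-0.2141 -0.2045 -0.2093  0.0984]
0.495 44 [-0.2141 -0.2045 -0.2093  0.0986]
0.5 43 [-0.2151 -0.2054 -0.2103  0.098 ]
0.505 40 [-0.2152 -0.2064 -0.2108  0.0982]
0.51 105 [-0.2228 -0.2015 -0.2121  0.1024]
0.515 129 [-0.2237 -0.2006 -0.2121  0.1059]
0.52 126 [-0.2239 -0.2006 -0.2122  0.106 ]
0.525 121 [-0.2249 -0.2006 -0.2127  0.106 ]
0.53 123 [-0.225  -0.2015 -0.2132  0.106 ]
0.535 115 [-0.225  -0.2025 -0.2137  0.1061]
0.54 124 [-0.2261 -0.2024 -0.2143  0.106 ]
0.545 67 [-0.2261 -0.2034 -0.2148  0.1056]
```

View pics/sp2c.png

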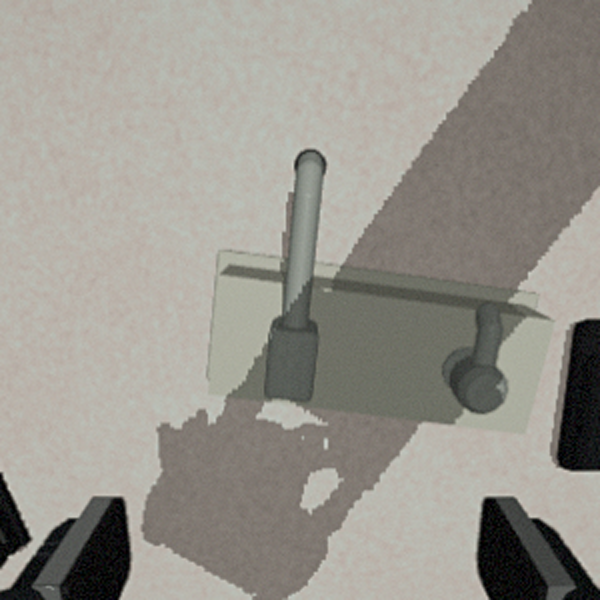

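The spout runs from (0.450, -0.2051) to (0.540, -0.2143), so its yaw is about 174°. Its stem axis is at about (0.5315, -0.2133). Next I grasp and lift it.

Run:
```python
from h import *
th=np.pi/2-np.arctan2(.0092,.09)
bot.goto([0.5315,-0.2133,0.16],quat(th))
print(bot.movel([0.5315,-0.2133,0.074],speed=0.08,stop_force=8))
bot.grab(80)
s=sensors.state();print(s["ee_pos"],s["grip_width"],s["contact_force"],s["t"])
bot.movel([0.5315,-0.2133,0.225],speed=0.12,stop_force=15)
bot.dwell(.2)
s=sensors.state();print(s["ee_pos"],s["eef_rot"],s["grip_width"],s["contact_force"],s["torque"],s["t"])
im,W,cm=look("held")
# now over to font, offset back (toward +x) to see collar
bot.goto([0.572,0.214,0.26],quat(th))
s=sensors.state();print(s["ee_pos"],s["eef_rot"],s["q"],s["contact_force"],s["t"])
im,W,cm=look("hov1")
for n in["spout","font","collar_top"]:rep(n,W)
cv2.imwrite("pics/hov1c.png",im)
```

```text
False
[ 0.53149384 -0.2132847   0.07398941] 6.288378403012075e-05 [-0.15544093 -0.57814423  0.61612646] 7.5583
[ 0.53121969 -0.21311164  0.22434966] [-5.73954763e-04  7.42202484e-01  6.70175442e-01 -1.43370620e-04] 0.00025343468866469957 [-0.63616365 -0.23268231 -0.30945664] [-0.02628333 -0.01398571  0.02008295] 9.1667
[0.57229374 0.21288976 0.25981846] [ 1.21079353e-04  7.42641848e-01  6.69688748e-01 -2.26832893e-04] [ 1.58742942e-01  2.16366668e-01  1.40482520e+00 -4.50514916e-04
  1.52064979e+00 -1.30881367e+00] [-0.30352616 -0.6333808  -0.2011472 ] 10.8
font 0.92 [265. 125. 139. 190.] [0.5271 0.2135 0.0162] [0.405 0.129 0.004] [0.623 0.273 0.117]
font 0.41 [281. 191.  25.  21.] [0.5745 0.2133 0.1169] [0.56  0.202 0.097] [0.586 0.225 0.119]
collar_top 0.75 [283. 191.  29.  20.] [0.574  0.2138 0.1169] [0.56  0.201 0.103] [0.585 0.227 0.119]
```

View pics/hov1c.png

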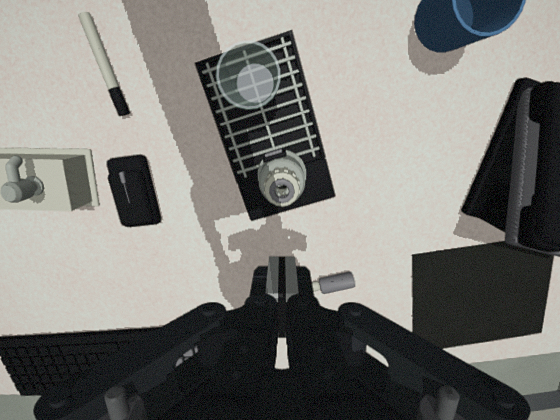

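The grip shut to 0 mm, so the spout wasn't caught. I'll check what state it's in.

Run:
```python
from h import *
d=np.load("pics/held.npz");im=d["im"]
snap,dd=snapshot("top")
W=cloud(dd,camera_model("top"))
m=models.masks_of("spout","top")
for k in m[:2]:
    Q=W[k["pixels"]];print(k["p"],np.round(k["box"]),np.round(np.nanmedian(Q,0),3),np.round(np.nanpercentile(Q,[2,98],0),3))
cm=dict(T=d["T"],K=d["K"],k1=d["k1"]); print(proj(np.array([0.5312,-0.2131,0.2243]),cm))
c=cv2.resize(snap[180:300,260:400],(489,420),interpolation=cv2.INTER_CUBIC)
cv2.imwrite("pics/chk.png",cv2.resize(np.hstack([im,c]),(800,320)))
```

```text
0.73 [355. 245.  12.  41.] [ 0.513 -0.206  0.102] [[ 0.434 -0.222  0.07 ]
 [ 0.543 -0.197  0.111]]
0.47 [215. 239.  57.  80.] [0.524 0.192 0.016] [[0.405 0.131 0.003]
 [0.625 0.267 0.113]]
[279.46598891 244.33680148]
```

View pics/chk.png

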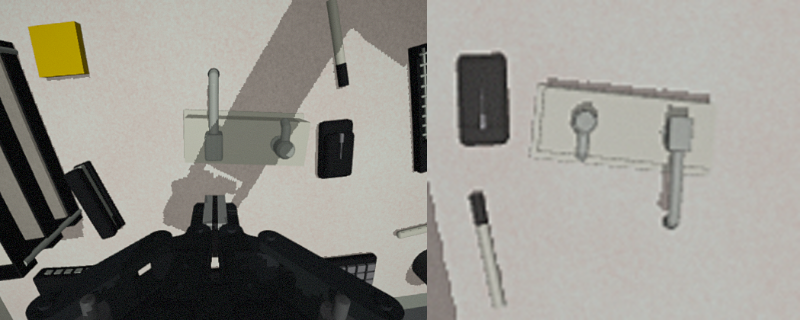

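Run:
```python
from h import *
d=np.load("pics/held.npz");W=d["W"];print(d["K"].tolist(),float(d["k1"]))
for r in range(240,340,6): print(r,np.round(W[r,[270,276,282,288,294]],3).tolist())
d=np.load("pics/sp2.npz");W=d["W"]
for r in range(260,330,8): print(r,np.round(W[r,[170,185,192,375,382,390]],3).tolist())
s=sensors.state();print(s["grip_width"],s["ee_pos"])
```

```text
[[304.1396839531848, 0.0, 281.469925005985], [0.0, 304.1396839531848, 211.95570033835025], [0.0, 0.0, 1.0]] -0.0490157388638834
240 [[0.622, -0.238, -0.0], [0.624, -0.229, -0.002], [0.625, -0.221, -0.001], [0.625, -0.212, -0.001], [0.626, -0.203, -0.001]]
246 [[0.633, -0.239, -0.002], [0.633, -0.23, -0.001], [0.634, -0.222, -0.002], [0.634, -0.213, 0.0], [0.636, -0.204, -0.002]]
252 [[0.642, -0.24, -0.001], [0.643, -0.231, -0.002], [0.644, -0.223, -0.002], [0.644, -0.214, -0.0], [0.645, -0.205, -0.0]]
258 [[0.519, -0.216, 0.267], [0.519, -0.213, 0.267], [0.52, -0.21, 0.266], [0.52, -0.207, 0.267], [0.521, -0.205, 0.266]]
264 [[0.52, -0.216, 0.272], [0.519, -0.213, 0.273], [0.52, -0.21, 0.273], [0.52, -0.208, 0.273], [0.52, -0.205, 0.273]]
270 [[0.52, -0.216, 0.278], [0.52, -0.213, 0.278], [0.521, -0.211, 0.277], [0.52, -0.208, 0.278], [0.521, -0.205, 0.279]]
276 [[0.52, -0.216, 0.283], [0.52, -0.213, 0.283], [0.52, -0.21, 0.284], [0.52, -0.208, 0.284], [0.52, -0.205, 0.284]]
282 [[0.52, -0.216, 0.288], [0.52, -0.213, 0.289], [0.52, -0.21, 0.289], [0.52, -0.208, 0.289], [0.521, -0.205
[... 1803 characters left out ...]
9], [0.518, -0.164, 0.277], [0.515, -0.163, 0.283]]
300 [[0.514, -0.25, 0.289], [0.524, -0.249, 0.274], [0.53, -0.249, 0.266], [0.527, -0.164, 0.27], [0.521, -0.164, 0.279], [0.516, -0.164, 0.286]]
308 [[0.518, -0.25, 0.29], [0.527, -0.249, 0.276], [0.534, -0.249, 0.266], [0.531, -0.164, 0.271], [0.525, -0.164, 0.279], [0.519, -0.164, 0.287]]
316 [[0.52, -0.25, 0.291], [0.531, -0.249, 0.277], [0.742, -0.345, -0.003], [0.534, -0.164, 0.273], [0.528, -0.164, 0.28], [0.522, -0.164, 0.289]]
324 [[0.522, -0.249, 0.294], [0.535, -0.25, 0.277], [0.756, -0.346, -0.001], [0.755, -0.062, -0.001], [0.531, -0.164, 0.282], [0.525, -0.164, 0.289]]
-0.00019872775255015584 [0.57217846 0.21338121 0.25992953]
```

The depth image shows the real fingertips about 40 mm above the reported TCP (front edge at z≈0.264 when the TCP read 0.224). The fingers therefore closed above the elbow. I'll grasp again with that offset and correct the wrist camera's y bias of about +2 mm.

Run:
```python
from h import *
th=np.pi/2-np.arctan2(.0092,.09)
bot.open_jaws()
bot.goto([0.5315,-0.215,0.14],quat(th))
print(bot.movel([0.5315,-0.215,0.034],speed=0.08,stop_force=8))
bot.grab(80)
s=sensors.state();print(s["ee_pos"],s["eef_rot"],s["grip_width"],s["contact_force"],s["t"])
if s["grip_width"]>0.015:
    print(bot.movel([0.5315,-0.215,0.19],speed=0.12,stop_force=20))
    bot.dwell(.2)
    s=sensors.state();print(s["ee_pos"],s["grip_width"],s["contact_force"],s["torque"],s["t"])
    im,W,cm=look("held2")
    bot.goto([0.572,0.214,0.20],quat(th))
    s=sensors.state();print(s["ee_pos"],s["contact_force"],s["torque"],s["t"])
    im,W,cm=look("hov2")
    for n in["spout","font","collar_top"]:rep(n,W)
    a=np.hstack([cv2.imread("pics/held2.png"),im]);cv2.imwrite("pics/chk2.png",cv2.resize(a,(800,300),interpolation=cv2.INTER_AREA))
```

```text
False
[ 0.53171954 -0.21509697  0.03424423] [2.50707726e-04 7.42179628e-01 6.70200961e-01 9.10826168e-05] 0.023391456962442363 [0.25252498 0.95487426 1.57521673] 15.5917
False
[ 0.53122582 -0.214823    0.18936609] 0.02292923924317789 [ 0.18336938  0.61185864 -2.04111354] [0.03113606 0.00228694 0.04499618] 17.2417
[0.57235443 0.21287055 0.19995157] [ 0.66260036 -0.06662392 -1.71189484] [-0.05739787  0.02598357  0.03698625] 18.875
spout 0.63 [279. 197.  60. 293.] [0.5386 0.2192 0.264 ] [0.474 0.204 0.24 ] [0.584 0.229 0.273]
font 0.85 [263. 124. 157. 222.] [0.526  0.1919 0.016 ] [0.403 0.127 0.004] [0.622 0.276 0.098]
collar_top 0.55 [497.  22. 120.  42.] [0.4224 0.4208 0.0539] [0.398 0.404 0.003] [0.436 0.478 0.095]
```

View pics/chk2.png

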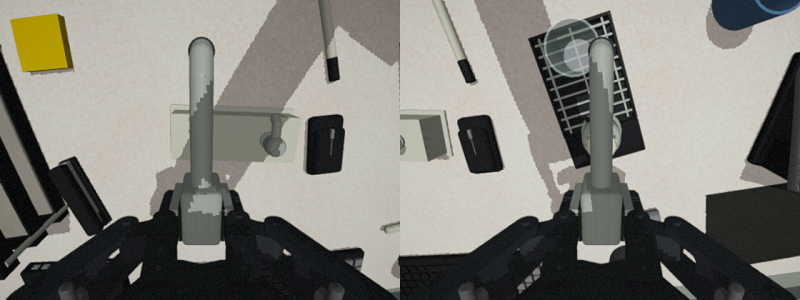

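The spout is held (23 mm grip), with its tube hiding the collar in this view. I'll compute the collar centre, tray direction and elbow-in-tool position from stored clouds. I'll also take two offset looks half a turn apart, to cancel the camera bias.

```bash
cat >> h.py <<'E'
def collar(W,c=(0.573,0.214)):
    m=(W[...,2]>0.1135)&(W[...,2]<0.125)&(np.hypot(W[...,0]-c[0],W[...,1]-c[1])<0.022)
    Q=W[m]
    if len(Q)<10: return None
    (x,y),r=cv2.minEnclosingCircle((Q[:,:2]*1000).astype(np.float32))
    return np.round([x,y,r,len(Q),np.median(Q[:,2])*1000,Q[:,0].min()*1e3,Q[:,0].max()*1e3,Q[:,1].min()*1e3,Q[:,1].max()*1e3],2)
def tray(W):
    m=(W[...,2]>0.009)&(W[...,2]<0.024)&(abs(W[...,0]-.52)<.14)&(abs(W[...,1]-.2)<.1)
    n,l,st,_=cv2.connectedComponentsWithStats(m.astype(np.uint8)); k=1+np.argmax(st[1:,4])
    r=cv2.minAreaRect((W[l==k][:,:2]*1000).astype(np.float32)); return r
E
python3 - <<'E'
from h import *
for n in("font1","hov1","hov2"):
    W=np.load(f"pics/{n}.npz")["W"];print(n,collar(W),tray(W))
th=np.pi/2-np.arctan2(.0092,.09)
C=np.array([0.5735,0.2135])
for k,t in enumerate((th,th+np.pi)):
    jx=np.array([np.cos(t),np.sin(t)])  # tool x
    ty=np.array([np.sin(t),-np.cos(t)])  # tool y (z down)
    p=C+0.06*jx
    bot.goto([p[0],p[1],0.23],quat(t)); bot.dwell(.15)
    im,W,cm=look(f"off{k}")
    s=sensors.state();print(s["ee_pos"],s["t"],s["q"][5],collar(W),tray(W))
    # elbow top in tool coords
    z0=s["ee_pos"][2]-0.0342+0.107
    m=(abs(W[...,2]-z0)<0.006)&(np.hypot(W[...,0]-p[0],W[...,1]-p[1])<0.03)
    Q=W[m][:,:2]-s["ee_pos"][:2];a=Q@jx;b=Q@ty
    h=np.histogram(b,np.arange(-.03,.031,.003))
    print(len(Q),np.round(np.median(W[m][:,2])-z0,4),"jaw",np.round(np.percentile(a,[1,99]),4),"along",np.round(np.percentile(b,[1,99]),4),h[0])
ims=np.hstack([cv2.imread(f"pics/off{k}.png") for k in(0,1)]);cv2.imwrite("pics/off.png",cv2.resize(ims,(800,300),interpolation=cv2.INTER_AREA))
E
```

```text
font1 [572.16 213.9   13.92 220.   117.23 558.68 584.94 200.03 227.61] ((516.3568115234375, 202.9471435546875), (224.65428161621094, 130.6878204345703), 10.97360897064209)
hov1 [572.66 214.07  13.95 358.   117.18 559.19 586.02 200.21 227.62] ((516.2086791992188, 202.78158569335938), (225.53497314453125, 130.9086151123047), 11.011275291442871)
hov2 None ((508.76678466796875, 243.53924560546875), (225.78939819335938, 59.11125183105469), 7.839613437652588)
[0.57921255 0.27206741 0.22898245] 19.65 -1.2168307302319465 [572.73 214.32  13.72 412.   117.38 560.13 585.91 200.64 227.85] ((516.2661743164062, 202.64981079101562), (225.62698364257812, 131.30795288085938), 10.853851318359375)
5505 -0.0009 jaw [-0.0213  0.024 ] along [-0.0205  0.0138] [  0   0   1 607 418 525 824 551 437 417 408 404 378 338 193   4   0   0
   0   0]
[0.56739794 0.15386269 0.23000092] 22.35 1.7318968442406504 [574.04 213.83  14.05 414.   117.44 560.86 586.85 200.1  227.8 ] ((531.002685546875, 211.30052185058594), (194.1432647705078, 121.042236328125), 10.703170776367188)
5514 -0.0009 jaw [-0.0232  0.0224] along [-0.0203  0.0138] [  0   0   1 579 432 488 860 559 425 416 425 389 386 353 197   4   0   0
   0   0]
```

View pics/off.png

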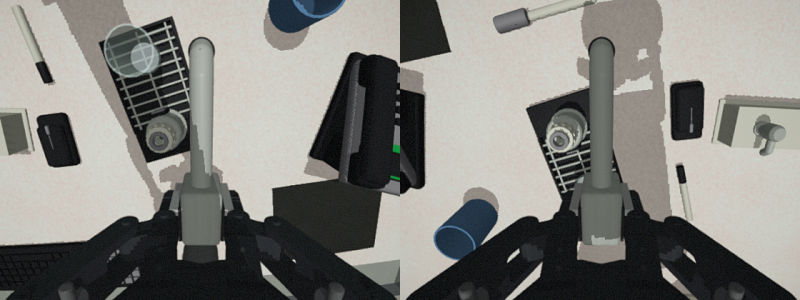

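Run:
```python
from h import *
th=np.pi/2-np.arctan2(.0092,.09)
P=[[0.57921255,0.27206741,0.22898],[0.56739794,0.15386269,0.2300]]
for k,t in enumerate((th,th+np.pi)):
    W=np.load(f"pics/off{k}.npz")["W"];jx=np.array([np.cos(t),np.sin(t)]);ty=np.array([np.sin(t),-np.cos(t)])
    D=W[...,:2]-np.array(P[k][:2]);a=D@jx;b=D@ty;z=W[...,2]-P[k][2]
    r=[]
    for s in np.arange(-.1,-.024,.005):
        m=(abs(b-s)<.0025)&(abs(a)<.02)&(z>.05)&(z<.075)
        if m.sum()>20:r.append((s,(a[m].min()+a[m].max())/2,np.ptp(a[m]),np.percentile(z[m],98)))
    r=np.array(r)*1e3;print(np.round(r[::3],2).tolist(),"fit",np.polyfit(r[:,0],r[:,1],1))
    for s in np.arange(-.018,.014,.006):
        m=(abs(b-s)<.003)&(abs(a)<.03)&(abs(z-.072)<.002)
        print("  block",round(s,3),np.round([a[m].min()*1e3,a[m].max()*1e3],2))
    m=(abs(a-.001)<.008)&(abs(z-.072)<.002);print("  b",np.round([b[m].min()*1e3,b[m].max()*1e3],2))
```

```text
[[-100.0, 1.53, 9.57, 56.79], [-85.0, 1.76, 12.72, 64.81], [-70.0, 1.5, 12.68, 65.66], [-55.0, 1.48, 12.24, 65.32], [-40.0, 1.48, 12.84, 65.22], [-25.0, 1.44, 12.37, 65.15]] fit [-0.00213006  1.39027364]
  block -0.018 [-9.95 12.89]
  block -0.012 [-20.93  22.6 ]
  block -0.006 [-13.41  16.17]
  block 0.0 [-11.91  14.77]
  block 0.006 [-11.94  14.82]
  block 0.012 [-12.4   15.27]
  b [-20.93  15.25]
[[-100.0, -1.36, 9.58, 56.27], [-85.0, -1.12, 12.75, 64.63], [-70.0, -1.37, 12.64, 65.35], [-55.0, -1.35, 12.31, 65.23], [-40.0, -1.34, 12.83, 65.32], [-25.0, -1.35, 12.4, 65.29]] fit [-1.25906055e-03 -1.38596898e+00]
  block -0.018 [-13.17  10.1 ]
  block -0.012 [-24.07  19.41]
  block -0.006 [-16.    13.38]
  block 0.0 [-14.72  12.07]
  block 0.006 [-14.63  12.04]
  block 0.012 [-15.13  12.44]
  b [-20.87  15.27]
```

Both orientations show the same world-y camera bias of +1.4 mm relative to the arm's frame, and about none in x. The target TCP is therefore (0.5732, 0.2127), the font's yaw is about 191°, and the stem end is TCP z - 0.027. I'll go down in small force-checked steps.

```bash
cat >> h.py <<'E'
TH=np.deg2rad(101.0); ZM=0.1452
def rd(n=1):
    s=sensors.state(); return np.array(s["contact_force"]),np.array(s["ee_pos"]),s["t"]
def step(cmd,F0,zstop,dz,fz_max,lat_max,gain,log=1,speed=0.02,cond=None):
    cmd=np.array(cmd,float);i=0
    while (cmd[2]-zstop)*np.sign(dz)<-1e-6:
        cmd[2]+=dz
        bot.movel(cmd,speed=speed)
        f,p,t=rd();f=f-F0
        if log and i%log==0:print(f"d={1e3*(ZM-p[2]):.2f} cmd={1e3*(ZM-cmd[2]):.2f} f={np.round(f,1)} t={t:.2f}")
        i+=1
        if abs(f[2])>fz_max or np.hypot(*f[:2])>lat_max or (cond and cond(f,p)):
            print("STOP",np.round(f,2),np.round(p,4),np.round(cmd,4),t);break
        if gain: cmd[:2]+=np.clip(gain*f[:2],-.0003,.0003)*(np.hypot(*f[:2])>1.0)
    return cmd
E
python3 - <<'E'
from h import *
th=np.pi/2-np.arctan2(.0092,.09)
bot.goto([0.5732,0.2127,0.235],quat(TH))
bot.movel([0.5732,0.2127,0.155],speed=0.08); bot.dwell(.3)
f,p,t=rd();F0=np.mean([rd()[0] for _ in range(3)],0);print(np.round(f,2),p,t,sensors.state()["q"][5],sensors.state()["grip_width"])
np.save("F0.npy",F0)
c=step([0.5732,0.2127,0.155],F0,ZM-0.007,-0.001,6,5,0.00005)
np.save("cmd.npy",c);print(c,rd()[2])
E
```

```text
[ 0.07 -0.18 -1.  ] [0.5733686  0.21275759 0.15532528] 26.6083 -1.604815516795415 0.023297617595713287
d=-8.67 cmd=-8.80 f=[ 0.   0.8 -0.6] t=26.86
d=-7.68 cmd=-7.80 f=[-0.3  0.8  0.7] t=27.11
d=-6.70 cmd=-6.80 f=[-0.2 -0.1 -0.8] t=27.36
d=-5.70 cmd=-5.80 f=[-0.8  0.4  0.1] t=27.61
d=-4.70 cmd=-4.80 f=[-0.4  0.6 -0.5] t=27.86
d=-3.69 cmd=-3.80 f=[ 0.1  1.3 -0.9] t=28.11
d=-2.73 cmd=-2.80 f=[-0.1 -0.3 -0.5] t=28.36
d=-1.69 cmd=-1.80 f=[ 0.9  0.2 -0.4] t=28.61
d=-0.68 cmd=-0.80 f=[-0.2  0.4 -0.7] t=28.86
d=0.33 cmd=0.20 f=[-0.5  0.2 -0.6] t=29.11
d=1.30 cmd=1.20 f=[ 1.   0.1 -0.1] t=29.36
d=2.32 cmd=2.20 f=[ 0.1  1.1 -1.4] t=29.61
d=3.34 cmd=3.20 f=[ 0.4 -0.4  0.1] t=29.86
d=4.31 cmd=4.20 f=[-0.  -0.4 -0.5] t=30.11
d=5.30 cmd=5.20 f=[-0.9 -0.2 -1.2] t=30.36
d=6.30 cmd=6.20 f=[-0.1 -0.1 -0.8] t=30.61
d=7.31 cmd=7.20 f=[ 0.   0.1 -0.9] t=30.86
[0.57320897 0.21281984 0.138     ] 30.8583
```

Run:
```python
from h import *
F0=np.load("F0.npy");c=np.load("cmd.npy")
c=step(c,F0,ZM-0.0302,-0.001,15,7,0.00005)
np.save("cmd.npy",c);print(c,rd()[2],sensors.state()["grip_width"])
```

```text
d=8.32 cmd=8.20 f=[-0.5 -0.5 -0.4] t=31.11
d=9.25 cmd=9.20 f=[-0.6 -0.1 -0.5] t=31.36
d=10.14 cmd=10.20 f=[-1.2  0.   0.5] t=31.61
d=11.06 cmd=11.20 f=[-1.5 -1.4  0.3] t=31.86
d=12.05 cmd=12.20 f=[-0.2  0.4  1.6] t=32.11
d=12.92 cmd=13.20 f=[0.2 1.2 3. ] t=32.36
d=13.84 cmd=14.20 f=[-1.  -1.3  5. ] t=32.61
d=15.87 cmd=15.20 f=[1.9 0.3 1.3] t=32.86
d=16.72 cmd=16.20 f=[ 0.9  1.  -0.5] t=33.11
d=17.47 cmd=17.20 f=[ 0.1  0.1 -0.3] t=33.36
d=18.32 cmd=18.20 f=[-0.4 -0.2  0.9] t=33.61
d=19.27 cmd=19.20 f=[ 0.4 -0.3  1.5] t=33.86
d=20.29 cmd=20.20 f=[-0.1  0.3  2.3] t=34.11
d=21.30 cmd=21.20 f=[-0.9  0.   0.8] t=34.36
d=22.32 cmd=22.20 f=[ 0.8 -0.6  2. ] t=34.61
d=23.32 cmd=23.20 f=[1.  0.7 1. ] t=34.86
d=24.26 cmd=24.20 f=[ 0.4 -0.5  2.2] t=35.11
d=25.16 cmd=25.20 f=[-0.6 -0.1  2.1] t=35.36
d=25.97 cmd=26.20 f=[-1.6 -1.1  4.5] t=35.61
d=27.37 cmd=27.20 f=[-0.9 -0.9  3.6] t=35.86
d=28.33 cmd=28.20 f=[0.7 0.4 2.6] t=36.11
d=29.29 cmd=29.20 f=[-0.3 -0.9  2.9] t=36.36
d=30.30 cmd=30.20 f=[-0.1  0.1  3. ] t=36.61
[0.57309955 0.21275067 0.115     ] 36.6083 0.02293208667327841
```

Run:
```python
from h import *
F0=np.load("F0.npy");c=np.load("cmd.npy")
c=step(c,F0,ZM-0.0430,-0.0005,12.0,7,0.00005)
np.save("cmd.npy",c)
for _ in range(4):
    bot.dwell(.1);f,p,t=rd();print(np.round(f-F0,2),round(1e3*(ZM-p[2]),2),t)
print(c,sensors.state()["grip_width"])
```

```text
d=30.78 cmd=30.70 f=[-0.5 -0.4  2.8] t=36.86
d=31.29 cmd=31.20 f=[-0.8 -0.9  3.1] t=37.11
d=32.02 cmd=31.70 f=[-0.2 -0.5  1.8] t=37.36
d=32.40 cmd=32.20 f=[-1.2 -0.5  1.7] t=37.61
d=32.77 cmd=32.70 f=[0.4 0.7 1.7] t=37.86
d=33.23 cmd=33.20 f=[-1.4  0.2  1.7] t=38.11
d=33.74 cmd=33.70 f=[-0.9 -0.1  2.5] t=38.36
d=34.25 cmd=34.20 f=[-0.4  0.1  2.5] t=38.61
d=34.75 cmd=34.70 f=[-1.   0.7  2.8] t=38.86
d=35.23 cmd=35.20 f=[ 0.2 -0.2  1.8] t=39.11
d=35.78 cmd=35.70 f=[ 0.5 -1.2  2.9] t=39.36
d=36.24 cmd=36.20 f=[0.3 0.2 1.8] t=39.61
d=36.75 cmd=36.70 f=[-0.5  0.1  2.3] t=39.86
d=37.25 cmd=37.20 f=[-0.2 -1.2  2. ] t=40.11
d=37.75 cmd=37.70 f=[-1.   0.5  3.1] t=40.36
d=38.24 cmd=38.20 f=[1.6 0.4 2.3] t=40.61
d=38.80 cmd=38.70 f=[-0.5  0.2  1.9] t=40.86
d=39.28 cmd=39.20 f=[0.  0.3 1.2] t=41.11
d=39.77 cmd=39.70 f=[-0.1 -0.1  2.4] t=41.36
d=40.27 cmd=40.20 f=[-0.3  0.3  2.7] t=41.61
d=40.78 cmd=40.70 f=[0.5 0.1 3. ] t=41.86
d=41.05 cmd=41.20 f=[-0.5 -0.7  4.3] t=42.11
d=41.22 cmd=41.70 f=[-2.  -1.4  5.9] t=42.36
d=41.34 cmd=42.20 f=[-2.2 -0.7  7.4] t=42.61
d=41.47 cmd=42.70 f=[-3.2  0.1  9.5] t=42.86
d=41.55 cmd=43.20 f=[-3.1 -1.3 11.1] t=43.11
[-2.62 -1.15 10.78] 41.54 43.2083
[-3.06 -0.46 11.26] 41.55 43.3083
[-2.77 -0.66 11.09] 41.56 43.4083
[-2.92 -0.65 11.43] 41.53 43.5083
[0.57240449 0.21249081 0.102     ] 0.022641076888414272
```

Run:
```python
from h import *
F0=np.load("F0.npy");c=np.load("cmd.npy")
c=step(c,F0,c[2]-0.0006,-0.0003,14.5,9,0)
for _ in range(3):
    bot.dwell(.15);f,p,t=rd();print(np.round(f-F0,2),round(1e3*(ZM-p[2]),2),t)
# relax and pull back
c[:2]=[0.5731,0.21275]
c=step(c,F0,ZM-0.0335,0.001,10,8,0,speed=.02)
np.save("cmd.npy",c);print(c)
```

```text
d=41.58 cmd=43.50 f=[-2.6 -0.5 11.5] t=43.76
d=41.65 cmd=43.80 f=[-3.8 -0.7 12.8] t=44.01
[-3.9  -0.08 13.76] 41.67 44.1583
[-3.5  -0.43 12.78] 41.64 44.3083
[-3.66 -0.13 13.1 ] 41.66 44.4583
d=41.56 cmd=42.80 f=[-4.1 -1.8 11.1] t=44.71
STOP [-4.12 -1.83 11.06] [0.5732 0.2127 0.1036] [0.5731 0.2128 0.1024] 44.7083
[0.5731  0.21275 0.1024 ]
```

Pressed home: about 13 N total, of which about 10.7 N is on the stop. My pull limit tripped on the leftover push force, so I'll continue the pull.

Run:
```python
from h import *
F0=np.load("F0.npy");c=np.load("cmd.npy")
c[2]+=.001;bot.movel(c,speed=.02)
c=step(c,F0,ZM-0.0334,0.001,9.5,8,0)
if c[2]>ZM-0.0345: c=step(c,F0,ZM-0.0275,0.0005,11.5,8,0)
for _ in range(3):
    bot.dwell(.1);f,p,t=rd();print(np.round(f-F0,2),round(1e3*(ZM-p[2]),2),t)
np.save("cmd.npy",c);print(c,sensors.state()["grip_width"])
```

```text
d=41.09 cmd=40.80 f=[-0.7 -0.4  3.7] t=45.21
d=40.67 cmd=39.80 f=[ 0.6 -0.2 -2.6] t=45.46
d=39.58 cmd=38.80 f=[-0.   0.1 -4.2] t=45.71
d=38.06 cmd=37.80 f=[-1.1 -0.1 -3.8] t=45.96
d=36.75 cmd=36.80 f=[-1.5 -1.1 -2.6] t=46.21
d=35.68 cmd=35.80 f=[-1.7  0.2 -3.3] t=46.46
d=34.64 cmd=34.80 f=[-2.2 -0.  -2.7] t=46.71
d=33.67 cmd=33.80 f=[-1.7 -0.4 -3.2] t=46.96
d=32.67 cmd=32.80 f=[-1.  -0.5 -2.2] t=47.21
d=32.24 cmd=32.30 f=[-1.4 -0.1 -2.9] t=47.46
d=31.87 cmd=31.80 f=[-1.8  0.  -4.2] t=47.71
d=31.58 cmd=31.30 f=[ 0.6 -0.3 -6. ] t=47.96
d=30.90 cmd=30.80 f=[-0.7 -1.1 -6. ] t=48.21
d=30.27 cmd=30.30 f=[-1.4 -1.4 -6.3] t=48.46
d=29.74 cmd=29.80 f=[-0.6 -1.3 -7.3] t=48.71
d=29.33 cmd=29.30 f=[-1.3 -0.9 -6.6] t=48.96
d=29.24 cmd=28.80 f=[ 0.3  0.  -9.1] t=49.21
d=29.10 cmd=28.30 f=[  2.6  -0.3 -14.6] t=49.46
STOP [  2.61  -0.32 -14.59] [0.5728 0.2127 0.1161] [0.5731 0.2128 0.1169] 49.4583
[  2.49   0.06 -15.07] 29.09 49.5583
[  2.01   0.45 -15.67] 29.04 49.6583
[  2.11  -0.06 -16.29] 29.02 49.7583
[0.5731  0.21275 0.1169 ] 0.023172378586663808
```

The stem and collar stop firmly at 29.1 mm, with the pull rising to 16 N. I'll ease the tension, let go, retreat and check.

Run:
```python
from h import *
F0=np.load("F0.npy");c=np.load("cmd.npy")
for k in range(4):
    c[2]-=.0003;bot.movel(c,speed=.02);f,p,t=rd();print(np.round(f-F0,1),round(1e3*(ZM-p[2]),2),t)
    if (f-F0)[2]>-4:break
bot.open_jaws();bot.dwell(.2)
f,p,t=rd();print(np.round(f-F0,2),sensors.state()["grip_width"],t)
bot.movel([c[0],c[1],0.24],speed=.1)
bot.goto([0.52,0.205,0.30],quat(TH));bot.dwell(.2)
im,W,cm=look("end");rep("spout",W);rep("tumbler",W)
m=(W[...,2]>.15)&(np.hypot(W[...,0]-.53,W[...,1]-.2)<.13)&(W[...,2]<.2)
Q=W[m];r=cv2.minAreaRect((Q[:,:2]*1e3).astype(np.float32));print(r,np.percentile(Q[:,2],[50,90,98]),sensors.state()["t"])
cv2.imwrite("pics/endc.png",im)
```

```text
[  2.    0.4 -17. ] 29.0 50.0083
[  1.3   0.  -16.3] 29.03 50.2583
[ -0.4  -0.2 -14.1] 29.09 50.5083
[ -0.8  -0.9 -10. ] 29.11 50.7583
[-0.31 -0.25  0.59] 0.08550994601292435 51.5833
spout 0.6 [278. 200.  22. 118.] [0.5413 0.2055 0.1794] [0.474 0.191 0.156] [0.584 0.224 0.188]
spout 0.15 [472. 107.  97.  81.] [0.3908 0.4558 0.0583] [0.33  0.403 0.003] [0.433 0.48  0.095]
tumbler 0.91 [280. 123.  51.  56.] [0.452  0.1916 0.0475] [0.423 0.163 0.02 ] [0.479 0.221 0.106]
((528.559326171875, 205.11822509765625), (118.13409423828125, 23.93857192993164), 11.048212051391602) [0.17942408 0.18777339 0.18846852] 53.7417
```

View pics/endc.png

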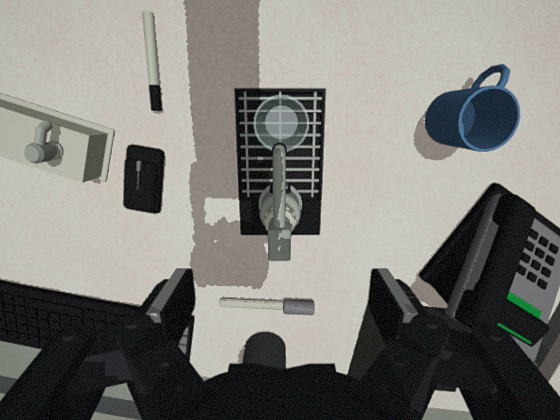

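The picture shows the spout upright in the font, lying along the tray's middle line (elbow at (280, 240), outlet at (279, 150)), with the gripper clear. The elbow top at about 0.1885 m puts the stem end about 29.5 mm below the mouth, so the collar is fully out.

```bash
python3 -c "
from h import *
workorder.hand_in();print(sensors.state()['t'])"
```

```text
the job is handed in; nothing more can be done
the job is handed in; nothing more can be done
```

The long spout is seated in the font, latched by the collar and released, and I handed the job in at about 54 s of the 72 s allowed. No verdict is reported.

- **Grasp:** The first grip closed on nothing. The real fingertips sit about 40 mm above the reported TCP, which I confirmed in the depth image. I corrected for that and the second grip held; nothing was displaced by the miss.
- **Pushing in:** The stem went in by small force-checked steps. It met the stop at about 41 mm, and I pressed to about 13 N in all, roughly 10.7 N of it on the stop.
- **Pulling back:** It slid up at about 3–4 N, lifted the collar at 6–7 N, and held firm at about 29.1 mm. The pull peaked at about 17 N, more than I meant to apply but under the 20 N limit. I let go with about 10 N of pull still on it, although I had aimed to ease it to 4 N.
- **Last checks:**
  - The elbow height puts the stem end about 29.5 mm below the mouth, so the collar is fully out. I did not measure the collar itself.
  - The spout's yaw is 11.0° against the tray's 10.9°.
  - The tumbler is where it was and the gripper is clear.

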